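# Hold the lathe's tool-rest banjo over the bed for bolting

## Robot

A 7-joint arm with a two-finger parallel gripper is mounted at the origin on the work surface. World frame = base frame: x ahead of the robot, y to its left, z up, the work surface at z = 0. Lengths are in m, angles in rad, forces in N, time in s.
With the tool pointing down it reaches from about 0.4 to 0.9 m from the base axis. Payload 5.5 kg.
Tool frame: the origin (TCP) lies on the centre line of the jaws, within the pads' length; the fingertips stand 17 mm ahead of it and the grasp point (between the pads) lies 2 mm behind it; z points along the fingers, y is the line along which they close (so a half turn about z gives the same grasp; the last joint's range is limited). The gripper opens to 92 mm and grips with 3 to 60 N. Pads are 19 mm wide; open, the fingers measure 130 mm over their backs; the gripper's body (75 mm by 190 mm) begins 47 mm behind the grasp point.
Start: joints at [1.578, 0.501, -0.427, 1.55, 0.221, 1.138, -0.21], TCP at [0.164, -0.629, 0.244] pointing down, gripper open.
Joint ranges: [-2.88, 2.88], [-0.31, 2.03], [-1.54, 1.56], [0.2, 2.42], [-1.41, 4.55], [0.19, 2.02], [-2.57, 2.57]. Speed limits (rad/s): [2.57, 2.57, 3.14, 3.14, 3.14, 3.14, 3.14].

## Interface

Orientations are given as [roll, pitch, yaw] about the fixed x, y, z axes, in that order (R = Rz(yaw) Ry(pitch) Rx(roll)).
In Python, from rig import sensors, get_image, job_done gives the robot as it stands.
- The arm moves only by the tool move_arm, never from a script. Its arguments are lists of equal length, an entry for each row: "travel": the shift along the tool's x, y, z in cm, a list of three; "angular": the turn, a rotation vector about the tool's x, y, z in rad, a list of three; "hand": the closure in counts, from 0 (fully open) to 255 (shut). In form: {"travel": [[x, y, z], ...], "angular": [[rx, ry, rz], ...], "hand": [hand, ...]}. A call has 1 to 20 rows; each row shifts and turns the commanded pose from where the row before left it, along the tool's axes as they then stand; what a row does not reach is not made up. A row lasts 1/12 s, in which the tool goes at most 41.7 mm and 7.16 degrees, less where a joint would pass 70% of its speed; a pose out of reach is approached as far as the arm can. A call is refused whole if a number of a shift passes 4.17 or a number of a turn 0.125, either way. A call with a gripper value outside its range is refused whole. The fingers move at their own pace and stop on an object; "force" is the grip in N (left out, the last holds). Time passes only in rows, so rows that do not move let the fingers close. It gives the time, the measured TCP pose, the force, the opening and the grip force at its end, in the units of the state.
- sensors.get_state(): the state, without advancing time (a new reading comes with each control period).
- get_image(name): name is "scene" or "top" or "wrist"; returns a dict with "image" (400x640x3 uint8, red, green, blue), "fovy" (degrees; the focal length in pixels is half the picture's height over the tangent of half this angle, whatever the lens; pixels are square), "cx", "cy" (the principal point, pixels), "D" ([k1, k2, p1, p2, k3] as OpenCV has them; the pictures are not rectified), "extrinsics" (4x4, takes a point from world to camera coordinates). Camera axes: x right, y down, z forward; pixel columns grow to the right and rows downward; lengths in m; the calibration is good to about 2 mm. A picture is of the moment at which its call begins. There is no depth.
- job_done(): hands the job in; it is judged then, once.
The state is a dict: "clock": time; "joint_pos": joint angles; "qd": joint speeds; "effort": joint torques, N m; "ee_pos": TCP position; "orientation": TCP orientation; "wrist_force": force on the tool from outside, world axes, zero at the start; "moment": the same for the moment, N m; "gripper_width": opening from 0.0 (shut) to 1.0 (fully open); "grasp_force": force on a finger pad.
Only numpy, scipy, OpenCV 4.12 (cv2) and the standard library are available. Lean on these libraries where they do the work, as an engineer would, in place of code of your own. Each camera call takes 0.05 s, during which the arm holds its last target. There are 200 camera calls.

## Task

Press Stop (the mushroom button) on the lathe's switch box fully down and let it spring back, so that the lathe is surely off; leave Start alone. Then pick up the banjo (the slotted cast bracket with the post boss) by the balance point of its foot, carry it level to the open bed about midway between headstock and tailstock, and hold it still and level about 4 cm above the ways without touching them: foot square across the bed, the middle of its slot over the gap, boss on your side. Finish while still holding it there, so that I can pass the clamp bolt up from below; do not knock the lathe or disturb anything else.

Things in the scene. Friction and masses are not known exactly. Their poses are not given: they have to be found in the camera images.
- lathe: Mini wood lathe fixed to the bench, bed (880 x 88 mm) running left to right. Origin on the bench under the bed's middle; x points away from the operator (the robot's side), y along the bed to the headstock, z up. The ways' top is 100 mm above the bench. The headstock, 280 mm tall, its front 65 mm before the bed's centreline, starts at y = 0.22 m; the tailstock, 275 mm tall, is at the other end
- bed_gap (a point): point level with the top of the ways, above the lathe's origin, on the centreline of the straight 28 mm wide gap between the two ground steel ways, which runs the length of the bed along y and is open from above; axes as the lathe's
- spur_tip (a point): tip of the drive centre that sticks out of the headstock, 100 mm above the ways and straight over the gap; axes as the lathe's
- tail_tip (a point): tip of the tailstock's centre, 100 mm above the ways and straight over the gap; axes as the lathe's. The tailstock is clamped at a different place each time; the two tips are 380 to 460 mm apart
- banjo: Loose dark cast-iron tool-rest bracket, 0.68-0.95 kg, flat on the bench: slotted foot 155 x 40 x 16 mm and, at one end, an upright bored boss 36 mm across, 54 mm tall. Origin: balance point, at the underside (centre of mass above it). x runs along the foot from boss to slot, z up. At x: boss axis -51 mm, foot -41 to 114, slot -1 to 97 (15 wide, through). Sides at the balance point free to grip
- banjo_slot (a point): middle of the banjo's slot, at its underside, 48 mm from the balance point
- banjo_boss (a point): axis of the banjo's boss, at its underside. A ball-ended locking handle sticks out of the boss to the side (-y of the banjo), 50 mm from the boss axis, 38 mm above the underside
- switchbox: the lathe's switch box, fixed on the bench, 78 x 125 mm and 50 mm high, two black push buttons on its top. Origin at the centre of its underside, z up; the Stop button is 32 mm along +y, the Start button 32 mm along -y
- stop_top (a point): centre of the top of the Stop button: a mushroom head 38 mm across that stands 26 mm above the box
- stop_button (a joint): how far Stop is pressed (m): 0 released, 0.006 fully down. A spring returns it: 1.5 N starts it moving, 5 N holds it fully down
- start_top (a point): centre of the top of the Start button: 25 mm across, sunk inside a round collar 37 mm across that stands 9 mm above the box. Not to be pressed
- start_button (a joint): how far Start is pressed (m): 0 released, 0.006 fully down
- tool_rest: the loose T-shaped steel tool rest (bar 150 x 12 x 26 mm, short round post) lying on the bench between the lathe and the robot; bystander
- clamp_bolt: clamp plate 50 x 40 x 10 mm with an upright bolt, 72 mm tall in all, standing on the bench in front of the bed; bystander
- mallet: 270 mm wooden mallet lying on the right of the bench; bystander
- wax_tin: wax tin, 72 mm across and 45 mm high, near the right front of the lathe; bystander
- hat_stand: turned wooden hat stand, base 136 mm across, 170 mm tall, on the left of the bench; bystander
Mind the look-alikes: they are no part of the job. Leave any green look-alike of the banjo alone.

How it is judged:
By the outcome, as a careful person would: the job done as asked, in the order asked, and still so for the second after the job is handed in, while the arm keeps its last pose, push and grip.
It also fails if it takes over 64 s, if anything falls off the work surface, if the arm or the gripper's body presses on something with over 40 N, if the wrist force passes 120 N, or if a joint passes its speed limit or range.

## Working session

There is one attempt and no reset: what is moved stays moved. The work goes in short steps, Python scripts to look and compute and a tool call to move; the robot and the scene stay as the last step left them, time stands still between calls to the robot, and variables do not carry over. Pictures are saved under pics/ and viewed, at most 10 in all, crops included, and the job is handed in when it is done.

Besides the shell and the picture viewer there is one more tool, called after "Call:" as name(argument=value, ...), one argument or row to a line, values as JSON. move_arm: Moves the arm, as the interface text tells. Its arguments: {"type":"object","properties":{"travel":{"type":"array"},"angular":{"type":"array"},"hand":{"type":"array"},"force":{"type":"number"}},"required":["travel","angular","hand"]}

```bash
mkdir -p pics
cat > h.py <<'E'
import numpy as np, cv2
from rig import sensors, get_image, job_done
from scipy.spatial.transform import Rotation as R
def cam(n):
    d=get_image(n); h=d['image'].shape[0]; f=h/2/np.tan(np.radians(d['fovy'])/2)
    K=np.array([[f,0,d['cx']],[0,f,d['cy']],[0,0,1]]); return d['image'],K,np.array(d['D'],float),np.array(d['extrinsics'])
def ray(c,uv):
    _,K,D,T=c; p=cv2.undistortPoints(np.array(uv,float).reshape(-1,1,2),K,D).reshape(-1,2)
    d=np.c_[p,np.ones(len(p))]@T[:3,:3]; return -T[:3,:3].T@T[:3,3],d
def onz(c,uv,z):
    o,d=ray(c,uv); return o+d*((z-o[2])/d[:,2])[:,None]
def proj(c,P):
    _,K,D,T=c; P=np.array(P,float).reshape(-1,3); return cv2.projectPoints(P,cv2.Rodrigues(T[:3,:3])[0],T[:3,3],K,D)[0].reshape(-1,2)
def save(c,n,s=1):
    cv2.imwrite('pics/'+n,cv2.resize(c[0][:,:,::-1],None,fx=s,fy=s))
E
python3 - <<'E'
from h import *
np.set_printoptions(precision=4,suppress=True)
for n in('scene','top'):
    c=cam(n); save(c,n+'0.png',1.25); print(n,c[1][0,0],ray(c,[[320,200]]))
print(sensors.get_state())
E
```

```text
scene 379.4205393805225 (array([1.3851, 0.421 , 0.9048]), array([[-0.7145, -0.3493, -0.6065]]))
top 416.63128249452217 (array([ 0.266 , -0.012 ,  1.4371]), array([[ 0.1418, -0.0055, -0.9899]]))
{'clock': 0.1, 'joint_pos': array([ 1.5782,  0.5017, -0.4268,  1.5513,  0.2208,  1.1383, -0.2103]), 'qd': array([-0.0006, -0.0016,  0.0005, -0.0024,  0.0009,  0.0004, -0.0011]), 'effort': array([ -0.0117, -56.7865,  -5.8387, -27.9915,  -0.0691,   0.0241,
         0.    ]), 'ee_pos': array([ 0.1643, -0.6283,  0.2428]), 'orientation': array([-3.1398, -0.    ,  0.2558]), 'wrist_force': array([-0.2998,  0.0743,  0.1224]), 'moment': array([ 0.0149, -0.0315, -0.0803]), 'grasp_force': 0.0, 'gripper_width': 0.9944039428578029}
```

View pics/top0.png

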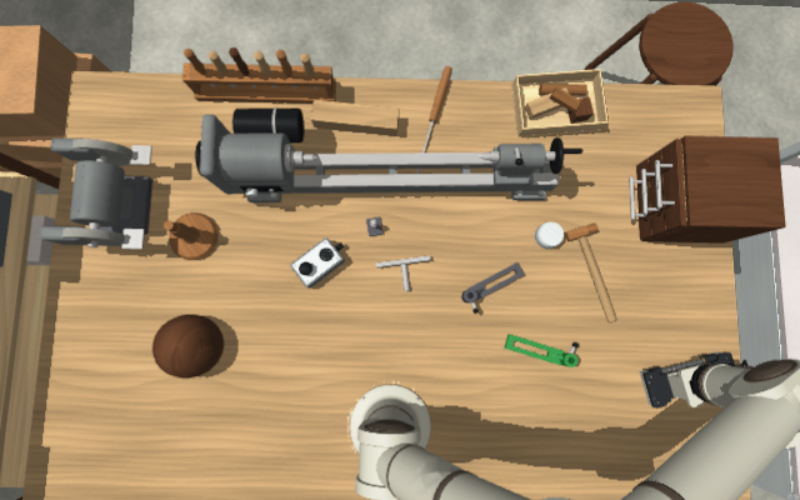

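View pics/scene0.png

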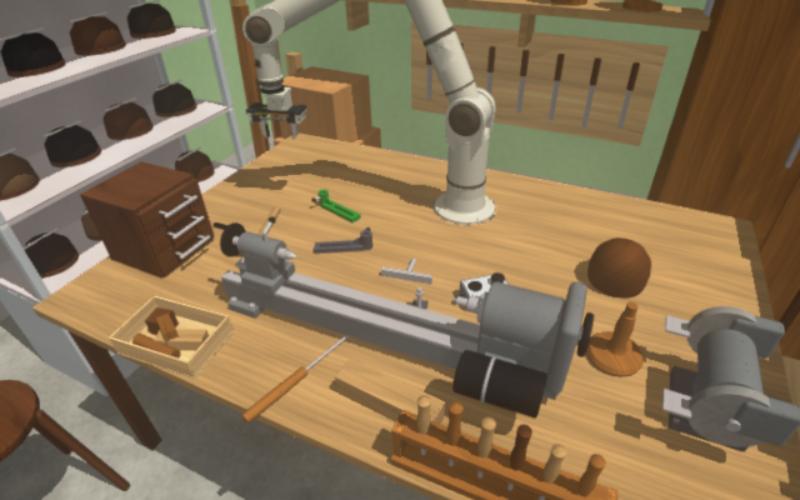

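The top view shows the switch box at about (319,262), the dark banjo from boss (470,296) to slot end (522,268), and the ways running between spur (305,157) and tail (490,156), in 1.25x pixels. Next I zoom on these.

Run:
```python
from h import *
c=cam('top'); im=c[0][:,:,::-1]
a=cv2.resize(im[185:235,225:285],None,fx=6,fy=6,interpolation=2)
b=cv2.resize(im[200:255,360:425],None,fx=6,fy=6,interpolation=2)
d=cv2.resize(im[105:165,215:445],None,fx=3.4,fy=3.4,interpolation=2)
o=np.zeros((330+d.shape[0],800,3),np.uint8); o[:300,:360]=a; o[:330,370:760]=b; o[330:,:d.shape[1]]=d[:,:800]
cv2.imwrite('pics/z.png',o)
hsv=cv2.cvtColor(im,cv2.COLOR_BGR2HSV)
print(hsv[222,398],hsv[235,376])
m=((hsv[:,:,1]<80)&(hsv[:,:,2]<115)).astype(np.uint8)
n,l,s,ce=cv2.connectedComponentsWithStats(m)
for i in range(1,n):
    if 20<s[i,4] and 170<ce[i,1]<270 and 200<ce[i,0]<450: print(s[i],ce[i])
```

```text
[ 16  82 103] [108  27  47]
[294 174  13  15 118] [300.23728814 182.16949153]
[246 193  30  37 134] [263.53731343 213.05223881]
[256 199  11  10  87] [260.57471264 203.36781609]
[239 210  12  11  97] [244.54639175 214.6185567 ]
[369 211  50  31 470] [392.40851064 227.45957447]
```

View pics/z.png

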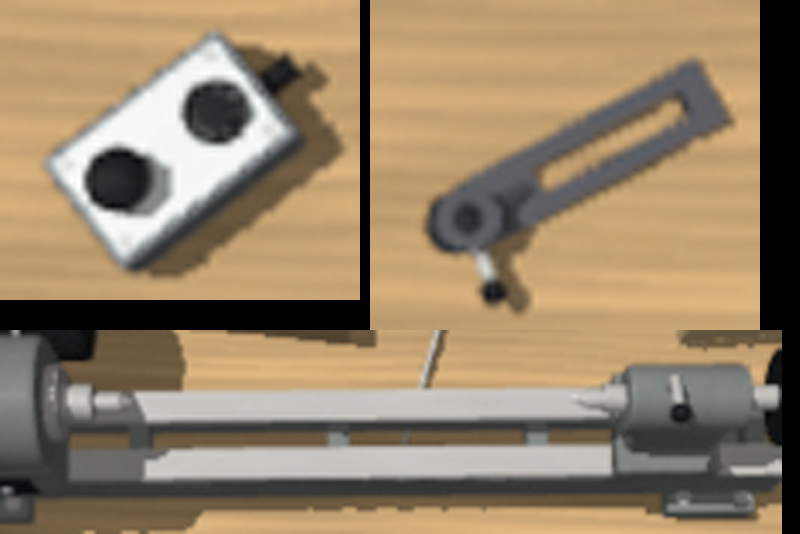

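The mushroom (Stop) is the left button at crop (118,180), casting a shadow. The right one is sunk in its collar. The banjo's boss bore is at (467,217), its foot end corners at (695,60) and (733,120). Now I convert these to world points.

Run:
```python
from h import *
np.set_printoptions(precision=4,suppress=True)
c=cam('top')
st=onz(c,[[244.6,214.7]],.076)[0]; sa=onz(c,[[260.8,203.4]],.055)[0]
print('stop',st,'start',sa,np.linalg.norm((st-sa)[:2]))
cor=np.array([[47,163],[213,33],[302,138],[130,270]])/6+[225,185]
w=onz(c,cor,.05); print('box',w,w.mean(0),np.linalg.norm(w-np.roll(w,1,0),axis=1))
B=lambda u,v:[(u-370)/6+360,v/6+200]
boss=onz(c,[B(467,217)],.054)[0]; e=onz(c,[B(695,60),B(733,120)],.016)
print('boss',boss,'end',e,np.linalg.norm(e[0]-e[1]),'len',np.linalg.norm((e.mean(0)-boss)[:2]))
d=(e.mean(0)-boss)[:2]; L=np.linalg.norm(d);d/=L
o=((boss[:2]+51*d/1000)+(e.mean(0)[:2]-.114*d))/2; print('bal',o,'ang',np.arctan2(d[1],d[0]))
ball=onz(c,[B(493,292)],.038)[0]; print('ball',ball)
W=lambda u,v:[u/3.4+215,(v-330)/3.4+105]
for n,p,z in(('spur',W(133,401),.2),('tail',W(570,400),.2)): print(n,onz(c,[p],z)[0])
for x in(200,550):
    # luminance profile of the ways
    u=int(W(x,0)[0]); col=c[0][115:155,u].mean(1); print(u,col.astype(int))
```

```text
stop [0.407  0.2266 0.076 ] start [0.4483 0.1779 0.055 ] 0.06376673947947825
box [[0.4174 0.2708 0.05  ]
 [0.4927 0.1814 0.05  ]
 [0.4344 0.1294 0.05  ]
 [0.3588 0.2219 0.05  ]] [0.4258 0.2009 0.05  ] [0.0763 0.1169 0.0782 0.1195]
boss [ 0.347  -0.2084  0.054 ] end [[ 0.4418 -0.3445  0.016 ]
 [ 0.4077 -0.3659  0.016 ]] 0.04020598914361292 len 0.16613928298326727
bal [ 0.3712 -0.2539] ang -1.0837391056492858
ball [ 0.3066 -0.2252  0.038 ]
spur [0.6689 0.1882 0.2   ]
tail [ 0.679  -0.2072  0.2   ]
273 [166 171 177 173 162 157 160 171 192 199 197 197 196 197 194 194 152  87
  61  57  74  84  86  90 127 182 200 198 199 198 198 197 197 153  91  66
  57  56  56  73]
376 [161 159 162 170 173 166 165 185 196 193 193 192 194 191 190 161 100  59
  55  70  88  96  95 129 179 197 195 194 193 194 192 191 162 105  65  54
  56  54  71  81]
```

```bash
cat >> h.py <<'E'
def plan(ps, step=3.8, yaw=None):
    s=sensors.get_state(); p=np.array(s['ee_pos']); r=R.from_euler('xyz',s['orientation'])
    for q in ps:
        t=r.inv().apply(np.array(q)-p)*100; n=int(np.ceil(np.linalg.norm(t)/step)); print('tot',t.round(2),'rows',n,'each',(t/n).round(2)); p=np.array(q)
    if yaw is not None: print('rotvec',(r.inv()*R.from_euler('xyz',[np.pi,0,yaw])).as_rotvec().round(3))
E
python3 - <<'E'
from h import *
np.set_printoptions(precision=4,suppress=True)
c=cam('top')
for u,a,b in((273,131.5,139.2),(376,130.6,138.4)):
    w=onz(c,[[u,a],[u,b]],.1); print(w, w.mean(0))
plan([(.42,-.30,.24),(.45,0,.22),(.407,.2266,.17)])
E
```

```text
[[0.6836 0.1411 0.1   ]
 [0.6573 0.1401 0.1   ]] [0.6705 0.1406 0.1   ]
[[ 0.6946 -0.2009  0.1   ]
 [ 0.6679 -0.2009  0.1   ]] [ 0.6812 -0.2009  0.1   ]
tot [ 33.04 -25.32   0.35] rows 11 each [ 3.   -2.3   0.03]
tot [ 10.49 -28.26   2.03] rows 8 each [ 1.31 -3.53  0.25]
tot [  1.57 -23.01   5.02] rows 7 each [ 0.22 -3.29  0.72]
```

Call:
move_arm(
  travel=[
    [1.5,-1.15,0],
    [3,-2.3,0],
    [3,-2.3,0],
    [3,-2.3,0],
    [3,-2.3,0],
    [3,-2.3,0],
    [3,-2.3,0],
    [3,-2.3,0],
    [3,-2.3,0],
    [3,-2.3,0],
    [3,-2.3,0],
    [1.5,-1.15,0],
    [1.3,-3.5,0.2],
    [1.3,-3.5,0.2],
    [1.3,-3.5,0.2],
    [1.3,-3.5,0.2],
    [1.3,-3.5,0.2],
    [1.3,-3.5,0.2],
    [1.3,-3.5,0.2],
    [1.3,-3.5,0.2],
  ],
  angular=[
    [0,0,0],
    [0,0,0],
    [0,0,0],
    [0,0,0],
    [0,0,0],
    [0,0,0],
    [0,0,0],
    [0,0,0],
    [0,0,0],
    [0,0,0],
    [0,0,0],
    [0,0,0],
    [0,0,0],
    [0,0,0],
    [0,0,0],
    [0,0,0],
    [0,0,0],
    [0,0,0],
    [0,0,0],
    [0,0,0],
  ],
  hand=[255,255,255,255,255,255,255,255,255,255,255,255,255,255,255,255,255,255,255,255],
  force=20,
)

```text
clock: 1.92
ee_pos: [0.4493, -0.0017, 0.2279]
orientation: [3.141, -0.0, 0.256]
wrist_force: [1.2, -0.5, 0.1]
gripper_width: 0.002
grasp_force: 0.0
```

Call:
move_arm(
  travel=[
    [0.24,-3.3,0.8],
    [0.24,-3.3,0.8],
    [0.24,-3.3,0.8],
    [0.24,-3.3,0.8],
    [0.24,-3.3,0.8],
    [0.24,-3.3,0.8],
    [0.24,-3.3,0.8],
    [0,0,0],
    [0,0,0],
  ],
  angular=[
    [0,0,0],
    [0,0,0],
    [0,0,0],
    [0,0,0],
    [0,0,0],
    [0,0,0],
    [0,0,0],
    [0,0,0],
    [0,0,0],
  ],
  hand=[255,255,255,255,255,255,255,255,255],
)

```text
clock: 2.67
ee_pos: [0.406, 0.2268, 0.1715]
orientation: [-3.14, 0.001, 0.261]
wrist_force: [-0.9, -0.7, -0.4]
gripper_width: 0.006
grasp_force: 0.0
```

Run:
```python
from h import *
np.set_printoptions(precision=4,suppress=True)
c=cam('wrist'); save(c,'w1.png')
s=sensors.get_state(); print(s['ee_pos'],s['orientation'],s['wrist_force'],s['moment'])
print(proj(c,[[.407,.2266,.076],[.448,.178,.055]]))
plan([(.407,.2266,.15)])
```

```text
[0.4068 0.2249 0.1716] [3.1415 0.0007 0.2583] [-0.2178 -0.5976 -0.2728] [-0.0492 -0.0137 -0.0072]
[[320.7312 213.8873]
 [391.7145 174.0419]]
tot [ 0.07 -0.16  2.16] rows 1 each [ 0.07 -0.16  2.16]
```

View pics/w1.png

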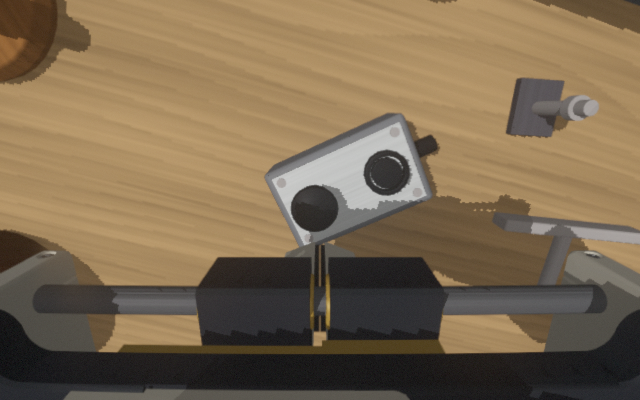

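The wrist view shows Stop's dome at (315,208) and Start's collar at (387,172), a few pixels from the prediction.

Run:
```python
from h import *
np.set_printoptions(precision=4,suppress=True)
c=cam('wrist')
print(onz(c,[[315,208]],.074),onz(c,[[387,172]],.057))
plan([(.4075,.229,.099)])
```

```text
[[0.4107 0.23   0.074 ]] [[0.4495 0.1806 0.057 ]]
tot [ 0.15 -0.51  7.26] rows 2 each [ 0.07 -0.25  3.63]
```

Call:
move_arm(
  travel=[
    [0.15,-0.15,2.5],
    [0.15,-0.15,2.5],
    [0,0,1.5],
    [0,0,0.8],
    [0,0,0],
    [0,0,0.3],
    [0,0,0.3],
    [0,0,0.2],
    [0,0,0],
  ],
  angular=[
    [0,0,0],
    [0,0,0],
    [0,0,0],
    [0,0,0],
    [0,0,0],
    [0,0,0],
    [0,0,0],
    [0,0,0],
    [0,0,0],
  ],
  hand=[255,255,255,255,255,255,255,255,255],
)

```text
clock: 3.52
ee_pos: [0.4105, 0.228, 0.0914]
orientation: [3.141, -0.002, 0.255]
wrist_force: [0.7, -1.3, 2.3]
gripper_width: 0.007
grasp_force: 1.2
```

Call:
move_arm(
  travel=[
    [0,0,0.2],
    [0,0,0.2],
    [0,0,0],
  ],
  angular=[
    [0,0,0],
    [0,0,0],
    [0,0,0],
  ],
  hand=[255,255,255],
)

```text
clock: 3.77
ee_pos: [0.4105, 0.228, 0.0873]
orientation: [3.141, -0.002, 0.256]
wrist_force: [1.7, -2.2, 7.1]
gripper_width: 0.006
grasp_force: 3.0
```

Call:
move_arm(
  travel=[
    [0,0,0.1],
    [0,0,0.1],
    [0,0,0],
  ],
  angular=[
    [0,0,0],
    [0,0,0],
    [0,0,0],
  ],
  hand=[255,255,255],
)

```text
clock: 4.02
ee_pos: [0.4107, 0.2281, 0.0868]
orientation: [3.139, -0.002, 0.256]
wrist_force: [-3.4, -6.0, 26.3]
gripper_width: 0.004
grasp_force: 13.5
```

Call:
move_arm(
  travel=[
    [0,0,-0.5],
    [0,0,-2],
    [0,0,-3],
    [0,0,-3],
    [0,0,-3],
    [-0.48,3.53,0],
    [-0.48,3.53,0],
    [-0.48,3.53,0],
    [-0.48,3.53,0],
    [-0.48,3.53,0],
    [-0.48,3.53,0],
    [-0.48,3.53,0],
    [-1.8,3,0],
    [-1.8,3,0],
    [-1.8,3,0],
    [-1.8,3,0],
    [-1.8,3,0],
    [-1.8,3,0],
    [-1.8,3,0],
  ],
  angular=[
    [0,0,0],
    [0,0,0],
    [0,0,0],
    [0,0,0],
    [0,0,0],
    [0,0,0],
    [0,0,0],
    [0,0,0],
    [0,0,0],
    [0,0,0],
    [0,0,0],
    [0,0,0],
    [0,0,0],
    [0,0,0],
    [0,0,0],
    [0,0,0],
    [0,0,0],
    [0,0,0],
    [0,0,0],
  ],
  hand=[255,255,255,255,255,255,255,255,0,0,0,0,0,0,0,0,0,0,0],
)

```text
clock: 5.6
ee_pos: [0.3698, -0.2556, 0.1996]
orientation: [-3.141, 0.0, 0.256]
wrist_force: [1.1, -0.4, 0.1]
gripper_width: 0.752
grasp_force: 0.0
```

Call:
move_arm(
  travel=[
    [0,0,0],
    [0,0,0],
    [0,0,0],
    [0,0,0],
    [0,0,0],
    [0,0,0],
    [0,0,0],
    [0,0,0],
    [0,0,0],
    [0,0,0],
    [0,0,0],
    [0,0,0],
    [0,0,0],
  ],
  angular=[
    [0,0,0.12],
    [0,0,0.12],
    [0,0,0.12],
    [0,0,0.12],
    [0,0,0.12],
    [0,0,0.12],
    [0,0,0.12],
    [0,0,0.12],
    [0,0,0.12],
    [0,0,0.12],
    [0,0,0.12],
    [0,0,0.02],
    [0,0,0],
  ],
  hand=[0,0,0,0,0,0,0,0,0,0,0,0,0],
)

```text
clock: 6.68
ee_pos: [0.3706, -0.2541, 0.1995]
orientation: [3.142, 0.001, -1.082]
wrist_force: [0.5, -0.8, -0.6]
gripper_width: 1.0
grasp_force: 0.0
```

Run:
```python
from h import *
np.set_printoptions(precision=4,suppress=True)
c=cam('wrist'); save(c,'w2.png')
s=sensors.get_state(); print(s['ee_pos'],s['orientation'],s['joint_pos'])
o=np.array([.3712,-.2539]); d=np.array([np.cos(-1.084),np.sin(-1.084)])
print(proj(c,[[*(o+d*x),z] for x,z in((-.051,.054),(.114,.016),(0,.016),(.097,.016))]))
```

```text
[ 0.3707 -0.2542  0.1995] [ 3.1415  0.0004 -1.0803] [ 0.9662  0.1963 -0.4687  2.0762  0.1131  0.8933 -2.2169]
[[318.8713 248.334 ]
 [319.1201  69.0378]
 [318.9467 187.6866]
 [319.0918  88.2024]]
```

View pics/w2.png

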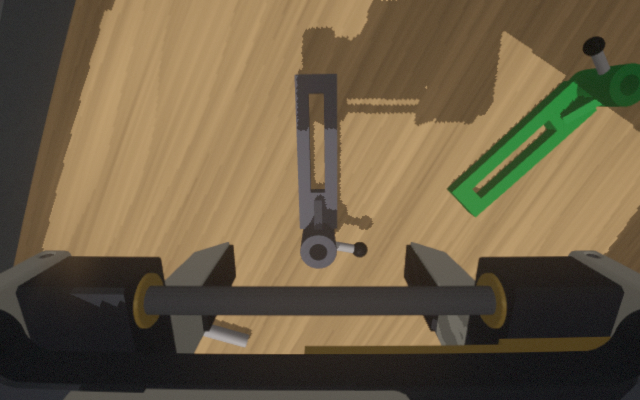

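The wrist view shows the banjo's foot end at (316,75), its slot end at (317,95) and the bore at (318,251). The green one is well clear on the right.

Run:
```python
from h import *
np.set_printoptions(precision=4,suppress=True)
c=cam('wrist')
w=onz(c,[[316.3,75],[317,95],[317,190]],.016); b=onz(c,[[318.3,251]],.054)[0]
print(w,b,np.linalg.norm((w[0]-b)[:2]),np.linalg.norm((w[1]-b)[:2]))
d=(w[0]-b)[:2]; d/=np.linalg.norm(d); a=np.arctan2(d[1],d[0])
o=((b[:2]+.051*d)+(w[0][:2]-.114*d)+(w[1][:2]-.097*d))/3; print(o,a)
plan([(*o,.0195)],yaw=a)
```

```text
[[ 0.4246 -0.3488  0.016 ]
 [ 0.4156 -0.3333  0.016 ]
 [ 0.3719 -0.2509  0.016 ]] [ 0.3465 -0.2062  0.054 ] 0.1626124152888843 0.1446950266927988
[ 0.37   -0.2493] -1.06988859400475
tot [-0.46 -0.17 18.01] rows 5 each [-0.09 -0.03  3.6 ]
rotvec [ 0.     0.    -0.011]
```

Call:
move_arm(
  travel=[
    [-0.3,-0.1,2],
    [0,0,3.5],
    [0,0,3.5],
    [0,0,3.5],
    [0,0,2.5],
    [0,0,1.5],
    [0,0,1],
    [0,0,0.4],
    [0,0,0],
    [0,0,0],
  ],
  angular=[
    [0,0,-0.01],
    [0,0,0],
    [0,0,0],
    [0,0,0],
    [0,0,0],
    [0,0,0],
    [0,0,0],
    [0,0,0],
    [0,0,0],
    [0,0,0],
  ],
  hand=[0,0,0,0,0,0,0,0,0,0],
)

```text
clock: 7.62
ee_pos: [0.3708, -0.2518, 0.0214]
orientation: [-3.141, -0.001, -1.074]
wrist_force: [0.1, -0.3, 1.0]
gripper_width: 0.998
grasp_force: 0.0
```

Call:
move_arm(
  travel=[
    [0,0,0.15],
    [0,0,0],
    [0,0,0],
    [0,0,0],
    [0,0,0],
    [0,0,0],
    [0,0,0],
    [0,0,0],
    [0,0,0],
    [0,0,0],
    [0,0,0],
    [0,0,0],
  ],
  angular=[
    [0,0,0],
    [0,0,0],
    [0,0,0],
    [0,0,0],
    [0,0,0],
    [0,0,0],
    [0,0,0],
    [0,0,0],
    [0,0,0],
    [0,0,0],
    [0,0,0],
    [0,0,0],
  ],
  hand=[0,80,110,130,160,200,255,255,255,255,255,255],
  force=50,
)

```text
clock: 8.62
ee_pos: [0.3707, -0.2512, 0.0192]
orientation: [-3.141, -0.0, -1.074]
wrist_force: [2.3, 1.0, -1.3]
gripper_width: 0.43
grasp_force: 50.0
```

Call:
move_arm(
  travel=[
    [0,0,-0.3],
    [0,0,-0.7],
    [0,0,-1],
    [0,0,-1],
    [0,0,-1],
    [0,0,0],
    [0,0,0],
  ],
  angular=[
    [0,0,0],
    [0,0,0],
    [0,0,0],
    [0,0,0],
    [0,0,0],
    [0,0,0],
    [0,0,0],
  ],
  hand=[255,255,255,255,255,255,255],
)

```text
clock: 9.2
ee_pos: [0.3708, -0.2522, 0.0603]
orientation: [-3.141, -0.002, -1.075]
wrist_force: [0.3, -1.5, -9.6]
gripper_width: 0.429
grasp_force: 50.0
```

Run:
```python
from h import *
np.set_printoptions(precision=4,suppress=True)
c=cam('wrist'); save(c,'w3.png')
s=sensors.get_state(); r=R.from_euler('xyz',s['orientation']);print(s['ee_pos'],s['orientation'],s['wrist_force'],r.inv().apply(s['moment']),s['joint_pos'],s['grasp_force'])
```

```text
[ 0.3703 -0.2518  0.0597] [-3.1413 -0.0011 -1.0746] [-0.8201 -0.1486 -8.7496] [ 0.0929 -0.0766 -0.0249] [ 0.8706  0.4431 -0.3883  2.1738  0.3042  0.5741 -2.3864] 49.98043656349182
```

View pics/w3.png

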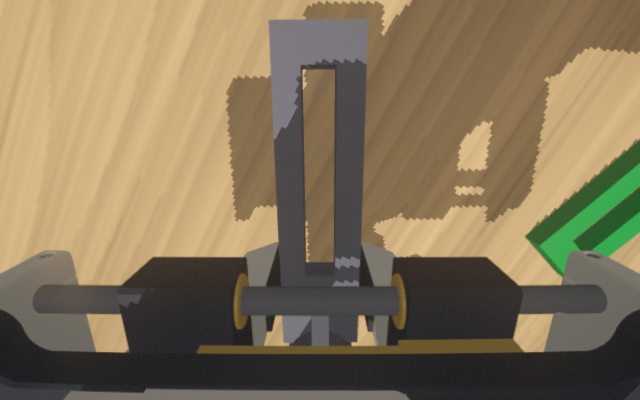

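The banjo is held. Its foot end edge is at row 20, columns 270–368, and the slot end is at row 67. I check tilt and grip offset from these.

Run:
```python
from h import *
np.set_printoptions(precision=4,suppress=True)
c=cam('wrist'); s=sensors.get_state(); r=R.from_euler('xyz',s['orientation'])
o,d=ray(c,[[270,20],[368,20],[319,20],[319,67],[274,140],[364,140]])
T=lambda p:(r.inv().apply(p-s['ee_pos'])*1000).round(1)
k=.040/np.linalg.norm(d[0]-d[1]); print('end by width',T(o+k*d[2]))
k=.040/np.linalg.norm(d[4]-d[5]); print('row140 by width',T(o+k*(d[4]+d[5])/2))
for z in(.056,): # expected top of foot
    print(T(onz(c,[[270,20],[368,20],[319,20],[319,67],[274,140],[364,140]],z)))
c=cam('top');print(c[1][0,0])
```

```text
end by width [113.4  -0.6   5.3]
row140 by width [65.1 -0.7  4.3]
[[113.  -20.3   3.3]
 [112.9  19.1   3.4]
 [112.9  -0.6   3.4]
 [ 95.2  -0.6   3.3]
 [ 65.2 -20.5   3.3]
 [ 65.2  19.2   3.3]]
416.63128249452217
```

Call:
move_arm(
  travel=[
    [0,0,-1.5],
    [0,0,-3],
    [0,0,-3],
    [0,0,-3],
    [0,0,-2.5],
    [0,0,-1],
    [0,0,0],
    [0,0,0],
    [0,0,0],
    [0,0,0],
    [0,0,0],
    [0,0,0],
    [0,0,0],
    [0,0,0],
    [0,0,0],
    [0,0,0],
    [0,0,0],
    [0,0,0],
    [0,0,0],
    [0,0,0],
  ],
  angular=[
    [0,0,0],
    [0,0,0],
    [0,0,0],
    [0,0,0],
    [0,0,0],
    [0,0,0],
    [0,0,-0.05],
    [0,0,-0.1],
    [0,0,-0.1],
    [0,0,-0.1],
    [0,0,-0.1],
    [0,0,-0.1],
    [0,0,-0.1],
    [0,0,-0.1],
    [0,0,-0.1],
    [0,0,-0.1],
    [0,0,-0.1],
    [0,0,-0.054],
    [0,0,0],
    [0,0,0],
  ],
  hand=[255,255,255,255,255,255,255,255,255,255,255,255,255,255,255,255,255,255,255,255],
)

```text
clock: 11.02
ee_pos: [0.3694, -0.251, 0.1981]
orientation: [-3.14, 0.002, 0.028]
wrist_force: [0.0, -0.2, -8.2]
gripper_width: 0.429
grasp_force: 50.0
```

Call:
move_arm(
  travel=[
    [0.5,-1.4,0],
    [1.1,-3,0],
    [1.1,-3,0],
    [1.1,-3,0],
    [1.1,-3,0],
    [1.1,-3,0],
    [1.1,-3,0],
    [1.1,-3,0],
    [0.5,-1.4,0],
    [0,0,0],
    [0,0,0],
  ],
  angular=[
    [0,0,0],
    [0,0,0],
    [0,0,0],
    [0,0,0],
    [0,0,0],
    [0,0,0],
    [0,0,0],
    [0,0,0],
    [0,0,0],
    [0,0,0],
    [0,0,0],
  ],
  hand=[255,255,255,255,255,255,255,255,255,255,255],
)

```text
clock: 11.93
ee_pos: [0.4499, -0.0097, 0.1988]
orientation: [-3.141, 0.001, 0.031]
wrist_force: [-0.9, -0.7, -8.0]
gripper_width: 0.431
grasp_force: 50.0
```

Call:
move_arm(
  travel=[
    [1,0.04,0],
    [2,0.08,0],
    [2,0.08,0],
    [2,0.08,0],
    [2,0.08,0],
    [2,0.08,0],
    [2,0.08,0],
    [2,0.08,0],
    [1.8,0.06,0],
    [1,0,0],
    [0,0,0],
    [0,0,0],
  ],
  angular=[
    [0,0,0],
    [0,0,0],
    [0,0,0],
    [0,0,0],
    [0,0,0],
    [0,0,0],
    [0,0,0],
    [0,0,0],
    [0,0,0],
    [0,0,0],
    [0,0,0],
    [0,0,0],
  ],
  hand=[255,255,255,255,255,255,255,255,255,255,255,255],
)

```text
clock: 12.93
ee_pos: [0.6279, -0.014, 0.1978]
orientation: [3.141, 0.002, 0.027]
wrist_force: [0.3, 0.3, -9.0]
gripper_width: 0.426
grasp_force: 50.0
```

Run:
```python
from h import *
np.set_printoptions(precision=4,suppress=True)
s=sensors.get_state();print(s['ee_pos'],s['orientation'],s['joint_pos'])
w=cam('wrist'); t=cam('scene'); im=w[0][:,:,::-1]; b=cv2.resize(t[0][190:290,150:400,::-1],None,fx=2.56,fy=2)
cv2.imwrite('pics/w4.png',np.vstack([im,b]))
g=[[.675-.029*(y+.0095),y,.1] for y in(-.15,-.05,-.0095,.05,.14)]
print(proj(w,g))
```

```text
[ 0.6279 -0.014   0.1978] [3.1413 0.0023 0.0266] [ 0.4803  0.5719 -0.6992  1.6432  0.4062  1.0792 -1.8805]
[[504.6524 152.9338]
 [370.6222 152.8144]
 [315.6228 152.9346]
 [234.9548 153.2848]
 [115.1334 154.2013]]
```

View pics/w4.png

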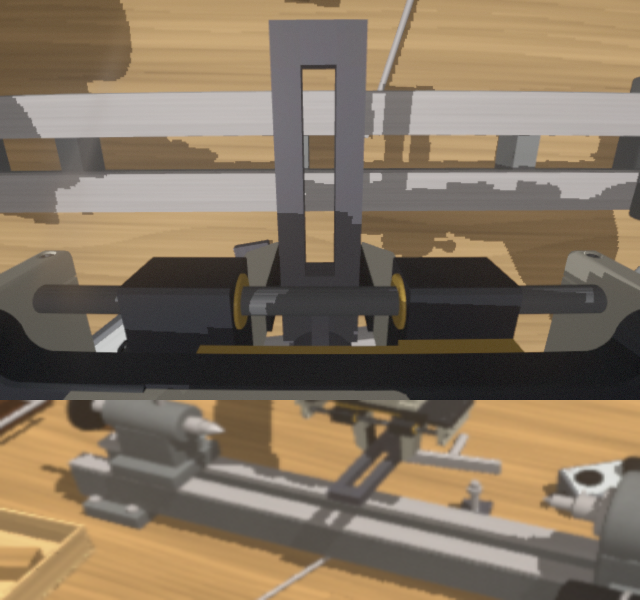

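Wrist view: the gap spans rows 136–171 and is centred where predicted. The foot crosses it squarely, with its slot from row 67 to 275. I'll measure the way edges' angle precisely.

Run:
```python
from h import *
np.set_printoptions(precision=4,suppress=True)
w=cam('wrist'); g=w[0].mean(2); P={}
for lab,lo,hi in(('far-outer',84,105),('far-inner',126,146),('near-inner',162,180),('near-outer',200,222)):
    cols=[x for x in list(range(20,260,8))+list(range(380,620,8))]
    pts=[]
    for x in cols:
        k=np.abs(np.diff(cv2.GaussianBlur(g[lo:hi,x-1:x+2],(1,3),0).mean(1))); 
        if k.max()>15: pts.append([x,lo+k.argmax()+.5])
    W=onz(w,pts,.1); 
    for _ in range(4):
        q=np.polyfit(W[:,1],W[:,0],1); e=np.abs(W[:,0]-np.polyval(q,W[:,1])); W=W[e<max(.0008,np.median(e)*2)]
    print(lab,len(W),q[0],'x@-.0095',np.polyval(q,-.0095))
```

```text
far-outer 27 -0.029592357165449494 x@-.0095 0.718387301773258
far-inner 31 -0.03073261754003974 x@-.0095 0.6882388106153304
near-inner 45 -0.0305797329087291 x@-.0095 0.6604632840652762
near-outer 3 -0.12612388948454753 x@-.0095 0.6470726898842883
```

Call:
move_arm(
  travel=[
    [0,-0.1,0.5],
    [0,-0.1,1],
    [0,0,1],
    [0,0,0.8],
    [0,0,0.4],
    [0,0,0.2],
    [0,0,0],
    [0,0,0],
    [0,0,0],
  ],
  angular=[
    [0,0,-0.002],
    [0,0,0],
    [0,0,0],
    [0,0,0],
    [0,0,0],
    [0,0,0],
    [0,0,0],
    [0,0,0],
    [0,0,0],
  ],
  hand=[255,255,255,255,255,255,255,255,255],
)

```text
clock: 13.83
ee_pos: [0.6286, -0.0101, 0.1608]
orientation: [-3.142, -0.001, 0.032]
wrist_force: [0.0, -0.5, -8.9]
gripper_width: 0.428
grasp_force: 50.0
```

Run:
```python
from h import *
np.set_printoptions(precision=4,suppress=True)
s=sensors.get_state();print(s['ee_pos'],s['orientation'],s['wrist_force'],s['grasp_force'],s['qd'])
w=cam('wrist'); t=cam('scene'); p=cam('top')
b=cv2.resize(t[0][120:290,150:420,::-1],(640,400))
a=cv2.resize(w[0][:,:,::-1],(320,200)); q=cv2.resize(p[0][100:300,200:520,::-1],(320,200))
cv2.imwrite('pics/w5.png',np.vstack([b,np.hstack([a,q])]))
```

```text
[ 0.6286 -0.0101  0.1608] [-3.1416 -0.0011  0.0319] [ 0.0006 -0.4649 -8.8801] 49.980581402778625 [ 0.0012 -0.0044 -0.0011 -0.0018  0.0016 -0.0014 -0.0007]
```

View pics/w5.png

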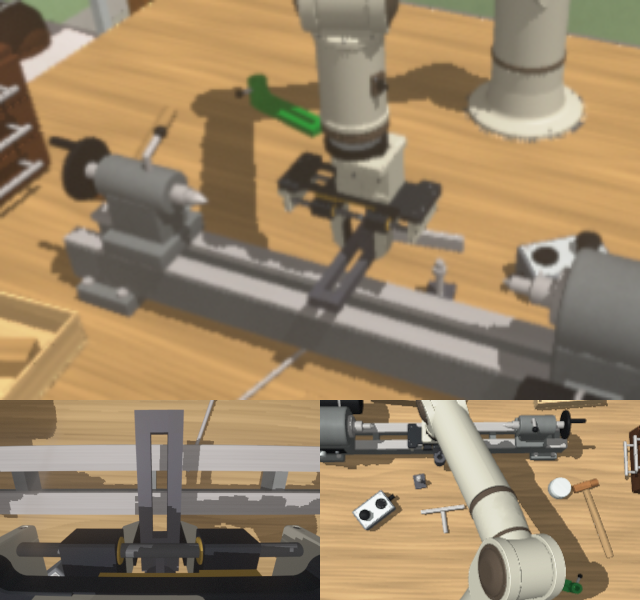

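The banjo hangs level across the ways, midway between the centres and with its boss on the robot's side. Everything else is undisturbed and the readings are steady, so I'm handing in.

```bash
python3 -c "
from rig import job_done; print(job_done())"
```

```text
the job is handed in; nothing more can be done
None
```

I pressed Stop fully down and released it, and the arm is now holding the banjo still and level about 4 cm above the ways, square across the bed midway between the centres, slot over the gap and boss on your side.

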